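# Build the stop stack in the spacer sleeve

## Task

Build the press's stop stack: drop the steel ring, then the brass ring, then the blue plastic ring into the upright aluminium sleeve, so that they lie flat on one another as one column with steel at the bottom and blue on top, and let go. Leave the spray can, the two mould inserts and the strap clamp standing and lying where they are.

Things in the scene. Friction and masses are not known exactly. Their poses are not given: they have to be found in the camera images.
- sleeve: fixed upright aluminium tube on a dark round foot plate (86 mm diameter, 6 mm thick). Origin on the tube's axis at the foot's underside, on the work surface; z up. Bore 51 mm, outside 59 mm; inner floor 8 mm and rim 64 mm above the origin. In the top 8 mm the bore flares from 51 to 59 mm (outside 67 mm). The three rings fill it to 50 mm above the origin.
- sleeve_mouth (a point): centre of the sleeve's open mouth, on its axis at rim height, 64 mm above the work surface. The moulding press behind it overhangs (from about 0.5 m above the surface, from x = 0.5 m on, y below 0): draw the arm in towards the base when swinging between a far ring and the sleeve, so that elbow and forearm pass in front of the press.
- steel_ring_mid (a point): centre of the loose bare grey steel flat ring: outside diameter 47 mm, hole 20 mm, 16 mm thick, lying flat on the work surface at the start (this point 8 mm above it). z is the ring's axis (either way up is right). About 0.14 kg.
- brass_ring_mid (a point): centre of the loose yellow brass flat ring: outside diameter 47 mm, hole 20 mm, 14 mm thick, lying flat on the work surface at the start (this point 7 mm above it). z is the ring's axis (either way up is right). About 0.12 kg.
- blue_ring_mid (a point): centre of the loose blue plastic flat ring: outside diameter 47 mm, hole 20 mm, 12 mm thick, lying flat on the work surface at the start (this point 6 mm above it). z is the ring's axis (either way up is right). About 0.04 kg.
- mould_insert_1: bystander: loose steel mould insert lying flat close beside a ring (gap about 15 mm, on any side), 34 (x) x 62 (y) x 18 mm; origin at the centre of its underside
- mould_insert_2: bystander: loose steel mould insert lying flat close beside another ring (gap about 15 mm, on any side), 34 (x) x 62 (y) x 20 mm; origin at the centre of its underside
- strap_clamp: bystander: loose dark forged strap clamp lying close beside the third ring (gap about 15 mm, on any side), 30 (x) x 100 (y) x 16 mm; origin at the centre of its underside
- aerosol_can: bystander: loose red and white spray can standing upright near the sleeve, on the side of the rings, 55 mm diameter, 199 mm tall; origin at the centre of its underside, z up. It falls easily if knocked.
There are look-alikes about, which are no part of the job. What is meant by the part that bears brass_ring_mid is not purple, red or turquoise, and is the smaller of those in its own colour.

How it is judged (in metres and radians):
On the way, in this order (a step that is already met when the one before it is completed fails the run):
1. the steel ring lies flat on the sleeve's floor (horizontal distance between steel_ring_mid and sleeve below 0.005 m and z of steel_ring_mid in the frame of sleeve between 0.013 and 0.019 m and angle between the z axis of steel_ring_mid and the z axis of sleeve, either way round below 0.12 rad), for 0.2 s.
2. the brass ring lies flat on the steel ring in the sleeve (all of step 1 and horizontal distance between brass_ring_mid and sleeve below 0.005 m and z of brass_ring_mid in the frame of sleeve between 0.028 and 0.034 m and angle between the z axis of brass_ring_mid and the z axis of sleeve, either way round below 0.12 rad), for 0.2 s.
3. the blue ring lies flat on the brass ring in the sleeve (all of step 2 and horizontal distance between blue_ring_mid and sleeve below 0.005 m and z of blue_ring_mid in the frame of sleeve between 0.041 and 0.047 m and angle between the z axis of blue_ring_mid and the z axis of sleeve, either way round below 0.12 rad), for 0.2 s.
At the end, for the whole second after the job is handed in: All three rings lie in the sleeve in the order steel, brass, blue from the bottom, each within 5 mm of the sleeve's axis, within 3 mm of its height in the tight column and flat within 0.12 rad; the spray can stands, and it, the two inserts and the clamp are within 20 mm of where they began (all of step 3 and angle between aerosol_can's own z axis and vertical below 0.2 rad and distance of each of mould_insert_1, mould_insert_2, strap_clamp, aerosol_can from where it was at the start of the episode below 0.02 m); the robot touches nothing.
It fails at once if the spray can is tipped (more than 0.35 rad) or shifted more than 20 mm (angle between aerosol_can's own z axis and vertical above 0.35 rad or distance of aerosol_can from where it was at the start of the episode above 0.02 m).
It fails at once if a mould insert or the strap clamp is shifted more than 20 mm (distance of any of mould_insert_1, mould_insert_2, strap_clamp from where it was at the start of the episode above 0.02 m).
It also fails if it takes over 72 s, if anything falls off the work surface, if the arm or the gripper's body presses on something with over 40 N, if the wrist force passes 120 N, or if a joint passes its speed limit or range.

## Robot

A 6-joint arm with a two-finger parallel gripper is mounted at the origin on a cart in front of the work surface, level with it; the furniture and walls round the work are solid. World frame = base frame: x ahead of the robot, y to its left, z up, the work surface at z = 0. Lengths are in mm, angles in rad, forces in N, time in s.
With the tool pointing down it reaches from about 275 to 1000 mm from the base axis. Payload 8.4 kg.
Tool frame: the origin (TCP) lies between the finger pads; the fingertips stand 8 mm ahead of it and the grasp point (between the pads) lies 11 mm behind it (tcp_to_tips is the distance from the TCP to the fingertips, in mm); z points along the fingers, y is the line along which they close (so a half turn about z gives the same grasp; the last joint's range is limited). The gripper opens to 85 mm and grips with 20 to 120 N. Pads are 22 mm wide; open, the fingers measure 114 mm over their backs; the gripper's body (76 mm by 85 mm) begins 54 mm behind the grasp point. The pads swing forward as they close: fully open they stand 13 mm farther back than shut.
Start: joints at [-1.127, 0.353, 1.633, -0, 1.155, -0.002], TCP at [269.486, -563.919, 210.181] pointing down, gripper open.
Joint ranges: [-2.63, 2.63], [-0.92, 2.1], [0.06, 2.66], [-1.3, 4.44], [0, 2.69], [-3.02, 3.02]. Speed limits (rad/s): [2.22, 2.22, 2.79, 3.14, 3.14, 3.14].

## Interface

Orientations are given as [roll, pitch, yaw] about the fixed x, y, z axes, in that order (R = Rz(yaw) Ry(pitch) Rx(roll)).
In Python, from rig import * gives the robot as it stands.
- The arm moves only by the tool step_arm, never from a script. Its argument "motion" is a list of rows, each an object with "claw": the finger opening in mm, from 0 to 85.4; "delta_pos": the shift along the tool's x, y, z in mm, a list of three; "turn": the turn about the tool's z in rad. In form: [{"claw": claw, "delta_pos": [dx, dy, dz], "turn": turn}, ...]. A call has 1 to 8 rows; each row shifts and turns the commanded pose from where the row before left it, along the tool's axes as they then stand; what a row does not reach is not made up. A row lasts 1/12 s, in which the tool goes at most 41.7 mm and 7.16 degrees, less where a joint would pass 70% of its speed; a pose out of reach is approached as far as the arm can. A call is refused whole if a number of a shift passes 41.7 or a number of a turn 0.125, either way. A call with a gripper value outside its range is refused whole. The fingers move at their own pace and stop on an object; "force" is the grip in N (left out, the last holds). Time passes only in rows, so rows that do not move let the fingers close. It gives the time, the measured TCP pose, the force, the opening and the grip force at its end, in the units of the state.
- sense(): the state, without advancing time (a new reading comes with each control period).
- grab_frame(name): name is "scene" or "side" or "wrist"; returns a dict with "img" (420x560x3 uint8, red, green, blue), "vertical_fov" (degrees; the focal length in pixels is half the picture's height over the tangent of half this angle, whatever the lens; pixels are square), "cx", "cy" (the principal point, pixels), "R" (3x3) and "t" (3): a world point X has camera coordinates R X + t. Camera axes: x right, y down, z forward; pixel columns grow to the right and rows downward; lengths in mm; the calibration is good to about 2 mm. A picture is of the moment at which its call begins. There is no depth.
- sign_off(): hands the job in; it is judged then, once.
The state is a dict: "clock": time; "qpos": joint angles; "qvel": joint speeds; "joint_efforts": joint torques, N m; "eef_pos": TCP position; "tcp_rot": TCP orientation; "contact_force": force on the tool from outside, world axes, zero at the start; "wrist_torque": the same for the moment, N m; "opening": opening from 0.0 (shut) to 1.0 (fully open); "grasp_force": force on a finger pad.
Only numpy, scipy, OpenCV 4.12 (cv2) and the standard library are available. Lean on these libraries where they do the work, as an engineer would, in place of code of your own. Each camera call takes 0.05 s, during which the arm holds its last target. There are 200 camera calls.

## Working session

There is one attempt and no reset: what is moved stays moved. The work goes in short steps, Python scripts to look and compute and a tool call to move; the robot and the scene stay as the last step left them, time stands still between calls to the robot, and variables do not carry over. Pictures are saved under pics/ and viewed, at most 10 in all, crops included, and the job is handed in when it is done.

Besides the shell and the picture viewer there is one more tool, called as name(argument=value, ...), one argument or row to a line, values as JSON. step_arm: Moves the arm, as the interface text tells. Its arguments: {"type":"object","properties":{"motion":{"type":"array","items":{"type":"object","properties":{"claw":{"type":"number"},"delta_pos":{"type":"array","items":{"type":"number"}},"turn":{"type":"number"}}}},"force":{"type":"number"}},"required":["motion"]}

```bash
mkdir -p pics; cat > h.py <<'E'
from rig import *
import numpy as np, cv2
def K(f):
    h,w=f["img"].shape[:2]; return h/2/np.tan(np.radians(f["vertical_fov"])/2)
def ray(f,u,v,z):
    R=np.array(f["R"]);t=np.array(f["t"]);F=K(f)
    d=R.T@np.array([(u-f["cx"])/F,(v-f["cy"])/F,1]);c=-R.T@t
    return c+d*(z-c[2])/d[2]
def proj(f,X):
    p=np.array(f["R"])@np.array(X)+np.array(f["t"]);F=K(f)
    return p[:2]/p[2]*F+[f["cx"],f["cy"]]
def save(img,n,s=1):
    cv2.imwrite("pics/"+n,cv2.resize(cv2.cvtColor(img,cv2.COLOR_RGB2BGR),None,fx=s,fy=s,interpolation=cv2.INTER_CUBIC))
E
python3 - <<'E'
from h import *
import pickle
s=sense();print(s)
for n in ["scene","side","wrist"]:
    f=grab_frame(n);pickle.dump(f,open(n+".pkl","wb"));save(f["img"],n+"0.png",1.4)
    print(n,f["vertical_fov"],f["cx"],f["cy"],-np.array(f["R"]).T@np.array(f["t"]))
E
```

```text
{'clock': 0.0, 'qpos': array([-1.12741024e+00,  3.53615532e-01,  1.63416828e+00, -2.77292809e-05,
        1.15519864e+00, -2.39222905e-03]), 'qvel': array([ 0.00044624, -0.00112632, -0.00060133, -0.0003694 ,  0.00165067,
       -0.00107794]), 'joint_efforts': array([-3.38245831e-03, -6.05272794e+01, -3.42063832e+01, -3.85959056e-04,
        9.51005670e-03, -7.00952069e-05]), 'eef_pos': array([ 269.24669762, -563.45122472,  209.46746428]), 'tcp_rot': array([-3.14020279e+00,  2.20284527e-05,  4.45789544e-01]), 'contact_force': array([-0.06302695, -0.66523073, -0.48369548]), 'wrist_torque': array([ 0.04169123, -0.00391544, -0.03126102]), 'grasp_force': 0.0, 'opening': 1.000929669593528}
scene 51.83637186914521 283.3367207483773 212.27192045830023 [ 35.09246866 544.8183945  511.23728091]
side 44.73667438983124 285.57621459188994 213.11356696297887 [456.54886442 901.09151517 598.96470408]
wrist 68.86790436275575 279.1390762158753 208.6714118480381 [ 344.19299102 -528.07984046  374.32090328]
```

View pics/scene0.png

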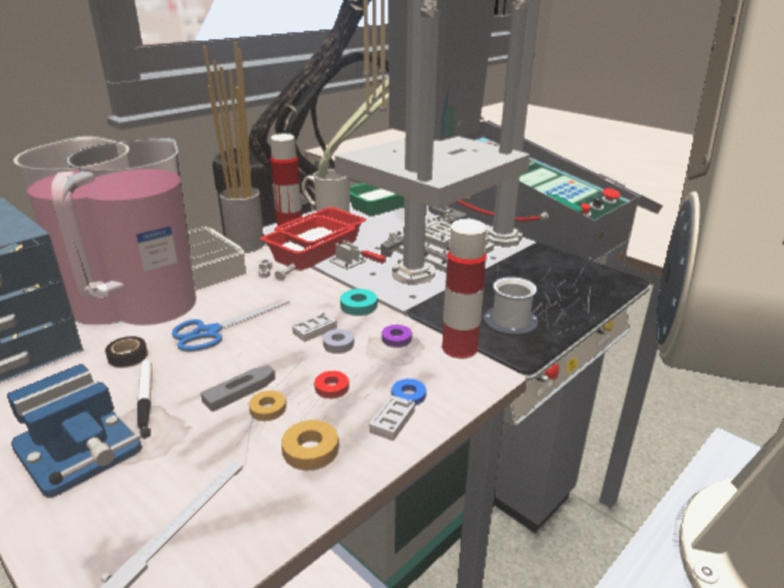

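View pics/side0.png

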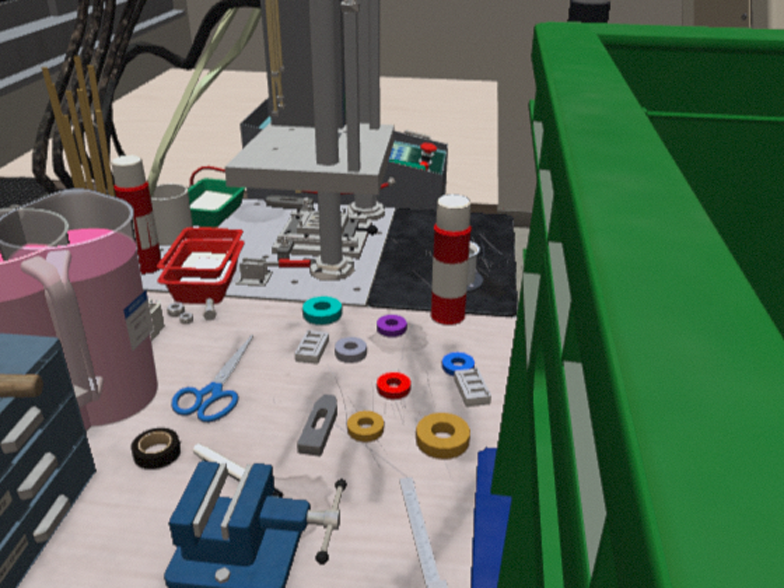

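The scene view (784-px scale) shows the rings: steel at (338,340) by an insert (315,326), blue at (408,390) by an insert (392,416), and two yellow ones, at (267,404) by the clamp and a clearly larger one at (310,444). The purple, red and turquoise rings are look-alikes. The smaller yellow ring at (267,404) fits brass. The sleeve is at (514,300), with the can at (463,290).

```bash
cat > m.py <<'E'
from h import *
import pickle
F={n:pickle.load(open(n+".pkl","rb")) for n in["scene","side"]}
seeds={"steel":((338,340),(351,349),8),"brass":((267,404),(365,425),7),"bigyel":((310,444),(442,434),8),"blue":((408,390),(458,363),6),
"ins1":((315,326),(312,346),18),"ins2":((392,416),(472,386),20),"clamp":((238,387),(318,424),16)}
for k,(a,b,h) in seeds.items():
    for n,p in zip(["scene","side"],(a,b)):
        f=F[n];u,v=np.array(p)/1.4
        im=f["img"];lab=cv2.cvtColor(im,cv2.COLOR_RGB2LAB).astype(int)
        x0,y0=int(u)-34,int(v)-30
        c=lab[y0:y0+60,x0:x0+68]
        hsv=cv2.cvtColor(im,cv2.COLOR_RGB2HSV)[y0:y0+60,x0:x0+68].astype(int)
        if k in("brass","bigyel"):m=(hsv[...,0]>12)&(hsv[...,0]<30)&(hsv[...,1]>110)
        elif k=="blue":m=(hsv[...,0]>100)&(hsv[...,0]<125)&(hsv[...,1]>120)
        elif k=="steel":m=(c[...,2]<126)&(c[...,0]<190)&(hsv[...,1]<110)
        else:m=(hsv[...,1]<20)&(c[...,0]<200)
        m=m.astype(np.uint8)
        cs,_=cv2.findContours(m,cv2.RETR_EXTERNAL,cv2.CHAIN_APPROX_NONE)
        cs=[q for q in cs if cv2.contourArea(q)>30]
        if not cs: print(k,n,"none");continue
        q=min(cs,key=lambda q:-cv2.pointPolygonTest(q,(34,30),True))
        h2=cv2.convexHull(q)[:,0]+[x0,y0]
        w=np.array([ray(f,*pt,h/2 if k in("steel","brass","blue","bigyel") else h)[:2] for pt in h2],np.float32)
        r=cv2.minAreaRect(w)
        M=cv2.moments(w.reshape(-1,1,2));ce=[M["m10"]/M["m00"],M["m01"]/M["m00"]]
        print(k,n,"px",h2.mean(0).round(),"cen",np.round(ce),"rect",np.round(r[0]),np.round(r[1]),round(r[2]))
for n,p in (("scene",(514,288)),("side",(474,250))):
    print("sleeve rim",n,ray(F[n],p[0]/1.4,p[1]/1.4,64).round())
for n,p in (("scene",(468,230)),("side",(454,201))):
    print("can top",n,ray(F[n],p[0]/1.4,p[1]/1.4,199).round())
im=F["scene"]["img"][205:345,135:305];save(im,"crop1.png",4)
E
python3 m.py
```

```text
steel scene px [241. 240.] cen [636.  48.] rect [636.  48.] [21. 24.] 48
steel side px [249. 247.] cen [624.  44.] rect [624.  45.] [48. 47.] 83
brass scene px [190. 288.] cen [580. 217.] rect [581. 218.] [45. 53.] 45
brass side px [261. 303.] cen [574. 216.] rect [575. 215.] [44. 56.] 8
bigyel scene px [219. 317.] cen [484. 224.] rect [485. 225.] [66. 80.] 36
bigyel side px [317. 312.] cen [476. 220.] rect [476. 221.] [67. 83.] 7
blue scene px [291. 278.] cen [472.  64.] rect [472.  65.] [43. 42.] 45
blue side px [326. 259.] cen [466.  64.] rect [467.  61.] [51. 44.] 37
ins1 scene px [239. 242.] cen [613.  68.] rect [613.  70.] [58. 48.] 4
ins1 side px [220. 240.] cen [671.  47.] rect [671.  54.] [128. 136.] 17
ins2 scene none
ins2 side px [332. 272.] cen [467. 132.] rect [464. 130.] [ 87. 181.] 5
clamp scene px [169. 273.] cen [630. 227.] rect [630. 224.] [98. 30.] 87
clamp side px [223. 301.] cen [625. 231.] rect [627. 226.] [110. 157.] 7
sleeve rim scene [ 475. -177.   64.]
sleeve rim side [ 452. -175.   64.]
can top scene [476. -49. 199.]
can top side [486. -57. 199.]
```

View pics/crop1.png

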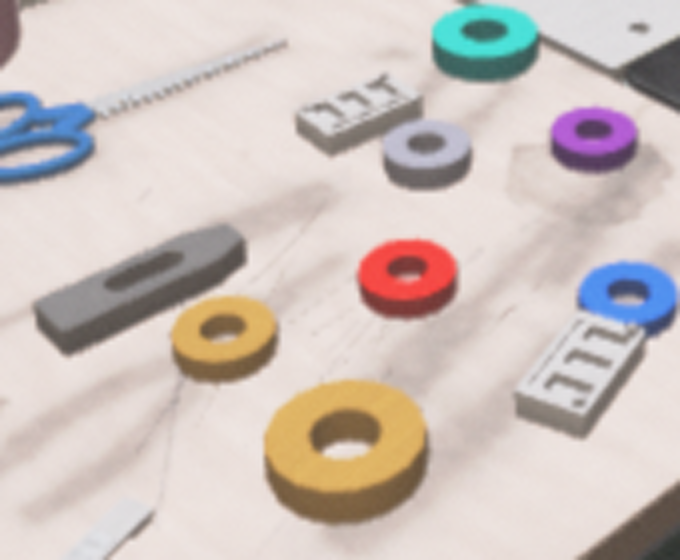

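Crop: the yellow ring at (224,338) measures about 47 mm and is the brass one; the big one at (346,450) measures about 67 mm and is the look-alike. Estimated centres are steel ≈(625,46), brass ≈(577,217), blue ≈(469,64), sleeve ≈(463,-176) and can ≈(481,-53). I'll rise, turn to yaw 0 and look from above the rings.

step_arm(
  motion=[
    {"claw": 85,"delta_pos": [0,0,-22],"turn": 0.1115},
    {"claw": 85,"delta_pos": [0,0,-22],"turn": 0.1115},
    {"claw": 85,"delta_pos": [0,0,-22],"turn": 0.1115},
    {"claw": 85,"delta_pos": [0,0,-24],"turn": 0.1115},
    {"claw": 85,"delta_pos": [8,-39,0],"turn": 0},
    {"claw": 85,"delta_pos": [8,-39,0],"turn": 0},
    {"claw": 85,"delta_pos": [8,-39,0],"turn": 0},
    {"claw": 85,"delta_pos": [8,-39,0],"turn": 0},
  ],
)

```text
clock: 0.82
eef_pos: [301.3, -406.2, 299.8]
tcp_rot: [-3.141, 0.0, -0.001]
contact_force: [1.2, -0.0, 0.2]
opening: 0.997
grasp_force: 0.0
```

step_arm(
  motion=[
    {"claw": 85,"delta_pos": [8,-39,0],"turn": 0},
    {"claw": 85,"delta_pos": [8,-39,0],"turn": 0},
    {"claw": 85,"delta_pos": [8,-39,0],"turn": 0},
    {"claw": 85,"delta_pos": [8,-39,0],"turn": 0},
    {"claw": 85,"delta_pos": [8,-39,0],"turn": 0},
    {"claw": 85,"delta_pos": [8,-39,0],"turn": 0},
    {"claw": 85,"delta_pos": [8,-39,0],"turn": 0},
    {"claw": 85,"delta_pos": [8,-39,0],"turn": 0},
  ],
)

```text
clock: 1.48
eef_pos: [365.3, -94.1, 300.3]
tcp_rot: [3.141, -0.001, -0.001]
contact_force: [1.4, -0.2, 0.0]
opening: 0.996
grasp_force: 0.0
```

step_arm(
  motion=[
    {"claw": 85,"delta_pos": [8,-39,0],"turn": 0},
    {"claw": 85,"delta_pos": [8,-39,0],"turn": 0},
    {"claw": 85,"delta_pos": [8,-39,0],"turn": 0},
    {"claw": 85,"delta_pos": [8,-39,0],"turn": 0},
    {"claw": 85,"delta_pos": [0,0,0],"turn": 0},
    {"claw": 85,"delta_pos": [0,0,0],"turn": 0},
  ],
)

```text
clock: 1.98
eef_pos: [397.5, 62.0, 300.0]
tcp_rot: [3.142, 0.001, 0.005]
contact_force: [0.1, -0.2, 1.0]
opening: 0.993
grasp_force: 0.0
```

```bash
python3 - <<'E'
from h import *
import pickle
f=grab_frame("wrist");pickle.dump(f,open("w1.pkl","wb"));save(f["img"],"w1.png",1.4)
s=sense();print(s["clock"],s["eef_pos"],s["tcp_rot"],s["qpos"]);R=np.array(f["R"]);print(-R.T@f["t"],R.round(2))
E
```

```text
2.0333 [397.28980566  60.55933185 299.91736926] [3.14105334e+00 7.44389758e-04 2.61452317e-03] [ 1.47919743e-01 -9.78608003e-02  1.95485493e+00 -4.43792922e-04
  1.28541319e+00  1.71622646e+00]
[480.44172795  62.36549045 464.701112  ] [[ 0.   -1.   -0.  ]
 [-0.95 -0.    0.32]
 [-0.32  0.   -0.95]]
```

View pics/w1.png

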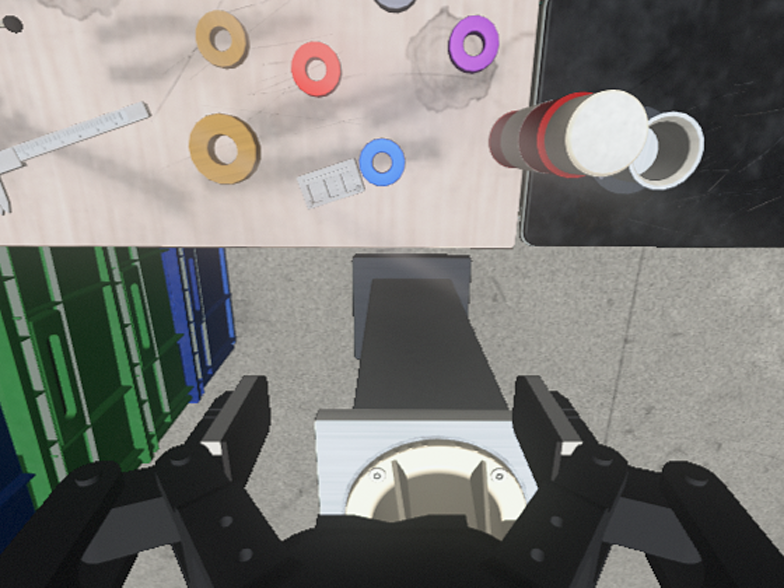

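The wrist view shows blue at (382,162) with its insert at (330,183) on the +y side, brass at (221,39), the can top at (606,132) and the sleeve mouth at (668,150). Now I'll get positions and steel's insert direction.

```bash
python3 - <<'E'
from h import *
import pickle
f=pickle.load(open("w1.pkl","rb"));g=pickle.load(open("scene.pkl","rb"))
for n,p,z in(("blue",(382,162),9),("brass",(221,39),11),("sleeve",(668,150),64),("can",(606,132),199),("ins2",(330,184),20)):
    print(n,ray(f,p[0]/1.4,p[1]/1.4,z).round(1))
c=lambda x,y,z:ray(g,135+x/4,205+y/4,z)[:2].round()
print("ins1 corners",[c(*p,18) for p in((296,117),(390,73),(424,100),(330,135))],"steel top",c(428,144,16))
print("clamp",[c(*p,16) for p in((35,305),(228,224),(246,243),(66,333))])
E
```

```text
blue [465.6  72.    9. ]
brass [574.7 221.7  11. ]
sleeve [ 478.7 -182.6   64. ]
can [489.1 -62.  199. ]
ins2 [444.5 124.3  20. ]
ins1 corners [array([684.,  95.]), array([684.,  30.]), array([649.,  36.]), array([658.,  93.])] steel top [617.  61.]
clamp [array([642., 273.]), array([632., 175.]), array([614., 178.]), array([615., 274.])]
```

step_arm(
  motion=[
    {"claw": 85,"delta_pos": [28,1,25],"turn": 0},
    {"claw": 85,"delta_pos": [28,1,25],"turn": 0},
    {"claw": 85,"delta_pos": [28,1,25],"turn": 0},
    {"claw": 85,"delta_pos": [28,1,25],"turn": 0},
    {"claw": 85,"delta_pos": [28,1,25],"turn": 0},
    {"claw": 85,"delta_pos": [28,1,25],"turn": 0},
    {"claw": 85,"delta_pos": [28,1,25],"turn": 0},
    {"claw": 85,"delta_pos": [28,1,25],"turn": 0},
  ],
)

```text
clock: 2.7
eef_pos: [622.6, 49.1, 98.7]
tcp_rot: [3.141, 0.001, -0.003]
contact_force: [0.4, 1.4, 0.9]
opening: 0.996
grasp_force: 0.0
```

step_arm(
  motion=[
    {"claw": 85,"delta_pos": [0,0,0],"turn": 0},
    {"claw": 85,"delta_pos": [0,0,0],"turn": 0},
  ],
)

```text
clock: 2.87
eef_pos: [620.8, 49.5, 97.8]
tcp_rot: [3.141, 0.004, -0.003]
contact_force: [-0.0, -0.5, -0.2]
opening: 0.999
grasp_force: 0.0
```

```bash
python3 - <<'E'
from h import *
import pickle
f=grab_frame("wrist");pickle.dump(f,open("w2.pkl","wb"));save(f["img"],"w2.png",1.4)
s=sense();print(s["clock"],s["eef_pos"],s["tcp_rot"])
E
```

```text
2.9167 [620.77935431  49.95184289  99.44210158] [ 3.14123873e+00  2.45202554e-03 -2.65708232e-03]
```

View pics/w2.png

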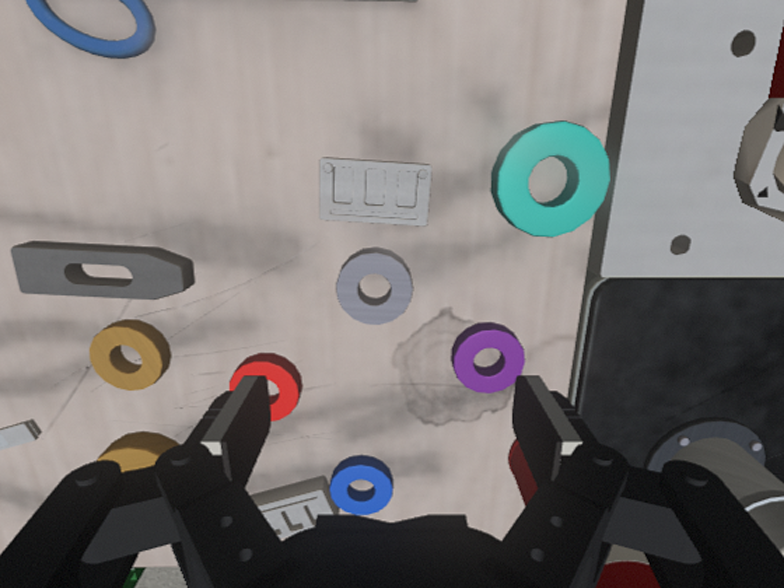

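The wrist view shows steel at (374,286) with its insert above it at (375,191) on the +x side, and brass at (130,354) with the clamp at (100,270).

```bash
python3 - <<'E'
from h import *
import pickle
f=pickle.load(open("w2.pkl","rb"))
for n,p,z in(("steel",(374.5,285.5),16),("brass",(126,354),14),("blue",(361.5,483),12),("ins1",(375,191),18),("insNear",(375,222),18),("clampnear",(95,298),16),("s left",(336,286),16),("s right",(412.5,286),16),("s top",(374,248),16),("s bot front",(374,324),8)):
    print(n,ray(f,p[0]/1.4,p[1]/1.4,z).round(1))
# true tip of left finger pad in camera: print projection of TCP, tips, grasp
for z in(20,8,0,-11):print(z,proj(f,[620.8,50,99.4-z])*1.4)
E
```

```text
steel [624.1  59.7  16. ]
brass [577.5 220.6  14. ]
blue [471.6  71.7  12. ]
ins1 [680.1  58.4  18. ]
insNear [662.8  58.7  18. ]
clampnear [616.6 230.4  16. ]
s left [623.9  83.   16. ]
s right [623.7  36.7  16. ]
s top [647.2  59.6  16. ]
s bot front [595.5  60.8   8. ]
20 [390.33732532 334.35731841]
8 [390.27888217 345.75861175]
0 [390.23585104 354.1532739 ]
-11 [390.17045525 366.91091257]
```

step_arm(
  motion=[
    {"claw": 75,"delta_pos": [3,-9.5,0],"turn": 0},
    {"claw": 70,"delta_pos": [0,0,30],"turn": 0},
    {"claw": 70,"delta_pos": [0,0,30],"turn": 0},
    {"claw": 70,"delta_pos": [0,0,18],"turn": 0},
    {"claw": 70,"delta_pos": [0,0,10],"turn": 0},
    {"claw": 70,"delta_pos": [0,0,0],"turn": 0},
  ],
)

```text
clock: 3.42
eef_pos: [623.4, 61.7, 11.8]
tcp_rot: [3.142, 0.001, -0.0]
contact_force: [0.5, 0.1, -0.6]
opening: 0.818
grasp_force: 0.0
```

```bash
python3 - <<'E'
from h import *
f=grab_frame("wrist");save(f["img"],"w3.png",1.4)
s=sense();print(s["clock"],s["eef_pos"],s["tcp_rot"],s["contact_force"],s["opening"])
E
```

```text
3.4667 [624.4257628   61.68587264  13.04284751] [-3.14154679e+00 -2.11315200e-04 -1.74307805e-04] [ 0.30467297  0.28184793 -0.67694296] 0.8180419015562121
```

View pics/w3.png

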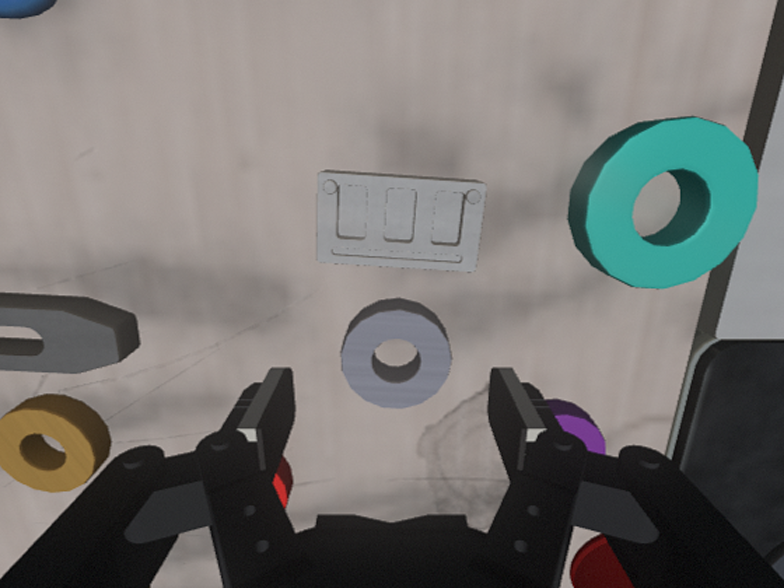

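The ring at (396,354) sits between the pads, whose mid-line is at column 392, with its insert clear at (400,222). Closing.

step_arm(
  motion=[
    {"claw": 30,"delta_pos": [0,0,0],"turn": 0},
    {"claw": 30,"delta_pos": [0,0,0],"turn": 0},
    {"claw": 30,"delta_pos": [0,0,0],"turn": 0},
    {"claw": 30,"delta_pos": [0,0,0],"turn": 0},
    {"claw": 30,"delta_pos": [0,0,0],"turn": 0},
    {"claw": 30,"delta_pos": [0,0,0],"turn": 0},
  ],
  force=50,
)

```text
clock: 3.97
eef_pos: [624.8, 61.5, 12.5]
tcp_rot: [-3.142, -0.0, -0.0]
contact_force: [-0.1, -0.4, 0.6]
opening: 0.348
grasp_force: 0.0
```

```bash
python3 - <<'E'
from h import *
import pickle
f=grab_frame("wrist");pickle.dump(f,open("w4.pkl","wb"));im=f["img"]
s=sense();print(s["clock"],s["eef_pos"],s["tcp_rot"],s["grasp_force"],s["opening"])
save(im[200:360,170:390],"w4.png",3.5)
E
```

```text
4.0167 [624.70558432  61.47894399  12.39693348] [-3.14156378e+00 -2.37363165e-04 -2.57350197e-04] 0.0 0.3479886641825125
```

View pics/w4.png

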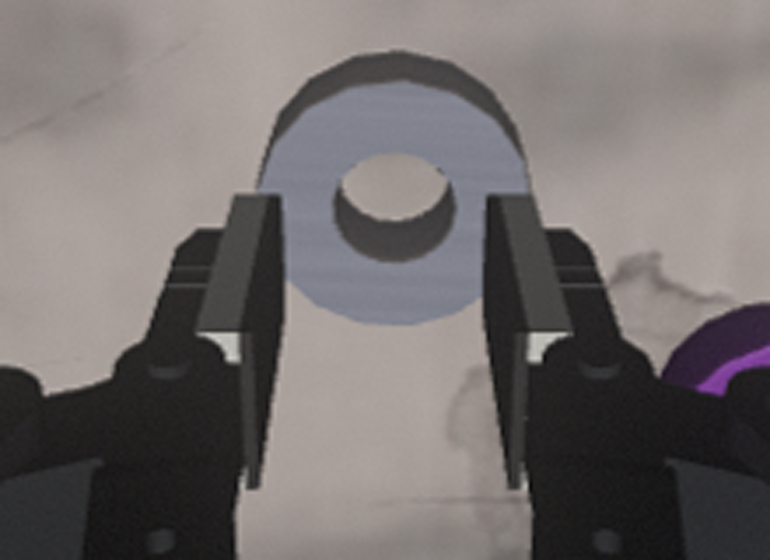

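The crop shows the pads shut to 30 mm with the ring still between and below them, hole at (395,195): they closed above the ring. I'll compute tip height from the picture.

```bash
python3 - <<'E'
from h import *
import pickle
f=pickle.load(open("w4.pkl","rb"))
R=np.array(f["R"]);c=-R.T@np.array(f["t"]);print(c)
def ty(u,v,y):
    d=R.T@np.array([(u-f["cx"])/K(f),(v-f["cy"])/K(f),1]);return c+d*(y-c[1])/d[1]
print("tip L front (y=61.5+15)",ty(170+284/3.5,200+195/3.5,76.4),"R",ty(170+485/3.5,200+195/3.5,46.6))
print("lower back edge",ty(170+258/3.5,200+489/3.5,76.4),ty(170+515/3.5,200+489/3.5,46.6))
print("ring c",ray(f,170+395/3.5,200+205/3.5,16),"edges",ray(f,170+262/3.5,200+195/3.5,16),ray(f,170+526/3.5,200+195/3.5,16))
print("bottom row",ray(f,170+395/3.5,200+325/3.5,16),"top row",ray(f,170+395/3.5,200+82/3.5,16),"floor via hole",ray(f,170+395/3.5,200+152/3.5,0))
E
```

```text
[707.61123826  61.4655863  177.35984171]
tip L front (y=61.5+15) [633.09148853  76.4         33.66483464] R [634.07020185  46.6         35.53401727]
lower back edge [615.46911699  76.4         74.46678676] [619.29556376  46.6         78.70701504]
ring c [622.06442235  59.6253793   16.        ] edges [623.92939815  81.92422656  16.        ] [623.94338682  37.68492799  16.        ]
bottom row [598.58494001  59.54886798  16.        ] top row [644.25629136  59.69769474  16.        ] floor via hole [624.33361144  59.47794564   0.        ]
```

The rays put the fingertips at about z=34, far higher than TCP−8 would give, so the stated tip offset doesn't hold here. I'll touch the ring top lightly with the half-shut tips to measure the real height.

step_arm(
  motion=[
    {"claw": 30,"delta_pos": [-1,2,3],"turn": 0},
    {"claw": 30,"delta_pos": [0,0,3],"turn": 0},
    {"claw": 30,"delta_pos": [0,0,3],"turn": 0},
    {"claw": 30,"delta_pos": [0,0,0],"turn": 0},
  ],
)

```text
clock: 4.35
eef_pos: [623.0, 59.4, 2.3]
tcp_rot: [3.141, 0.001, -0.0]
contact_force: [-0.8, -0.2, 0.2]
opening: 0.352
grasp_force: 0.0
```

step_arm(
  motion=[
    {"claw": 30,"delta_pos": [0,0,2],"turn": 0},
    {"claw": 30,"delta_pos": [0,0,1],"turn": 0},
    {"claw": 30,"delta_pos": [0,0,0],"turn": 0},
  ],
)

```text
clock: 4.6
eef_pos: [623.5, 59.5, -0.1]
tcp_rot: [3.142, 0.0, -0.0]
contact_force: [-0.6, 0.5, 0.4]
opening: 0.352
grasp_force: 0.0
```

step_arm(
  motion=[
    {"claw": 30,"delta_pos": [0,0,1.5],"turn": 0},
    {"claw": 30,"delta_pos": [0,0,1.5],"turn": 0},
    {"claw": 30,"delta_pos": [0,0,0],"turn": 0},
  ],
)

```text
clock: 4.85
eef_pos: [623.5, 59.5, -3.1]
tcp_rot: [3.142, 0.0, -0.0]
contact_force: [-0.3, 0.4, -0.4]
opening: 0.352
grasp_force: 0.0
```

step_arm(
  motion=[
    {"claw": 30,"delta_pos": [0,0,1.5],"turn": 0},
    {"claw": 30,"delta_pos": [0,0,1],"turn": 0},
    {"claw": 30,"delta_pos": [0,0,0],"turn": 0},
  ],
)

```text
clock: 5.1
eef_pos: [623.7, 59.5, -5.4]
tcp_rot: [-3.142, -0.0, -0.0]
contact_force: [-0.5, -0.4, 0.3]
opening: 0.353
grasp_force: 0.0
```

```bash
python3 - <<'E'
from h import *
f=grab_frame("side");u,v=proj(f,[624,60,16]);print(u,v);u=int(u);v=int(v)
save(f["img"][v-70:v+40,u-75:u+75],"s5.png",5)
s=sense();print(s["clock"],s["eef_pos"],s["contact_force"])
E
```

```text
248.46841045567152 246.28190651564913
5.15 [623.59872685  59.49665165  -5.3634701 ] [ 0.05788486 -0.83018493  0.18765306]
```

View pics/s5.png

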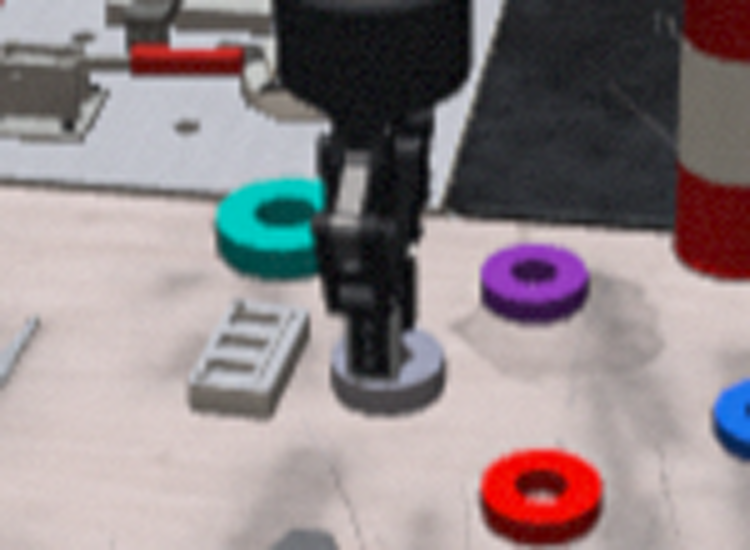

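The side crop shows the near fingertip at (375,378), just above the ring's top (ring centre at (388,355)), a few mm short of contact. Continuing.

step_arm(
  motion=[
    {"claw": 30,"delta_pos": [0,0,1],"turn": 0},
    {"claw": 30,"delta_pos": [0,0,1],"turn": 0},
    {"claw": 30,"delta_pos": [0,0,0],"turn": 0},
  ],
)

```text
clock: 5.4
eef_pos: [623.7, 59.5, -5.6]
tcp_rot: [-3.142, -0.0, -0.0]
contact_force: [-5.4, -0.3, 19.7]
opening: 0.353
grasp_force: 9.7
```

step_arm(
  motion=[
    {"claw": 30,"delta_pos": [0,0,1],"turn": 0},
    {"claw": 30,"delta_pos": [0,0,1],"turn": 0},
    {"claw": 30,"delta_pos": [0,0,0],"turn": 0},
  ],
)

```text
clock: 5.65
eef_pos: [623.8, 59.5, -5.7]
tcp_rot: [-3.142, -0.0, -0.0]
contact_force: [-13.4, -1.6, 39.6]
opening: 0.354
grasp_force: 19.7
```

step_arm(
  motion=[
    {"claw": 30,"delta_pos": [0,0,1],"turn": 0},
    {"claw": 30,"delta_pos": [0,0,1],"turn": 0},
    {"claw": 30,"delta_pos": [0,0,0],"turn": 0},
  ],
)

```text
clock: 5.9
eef_pos: [623.9, 59.5, -5.8]
tcp_rot: [-3.142, -0.0, -0.0]
contact_force: [-20.0, -1.8, 59.7]
opening: 0.35
grasp_force: 29.7
```

Contact is at TCP z=-5.5, so at 30 mm opening the tips really stand 21.5 mm behind the reported TCP. I'll back off, open, and grasp with the TCP near -18, tips about 6 mm above the surface.

step_arm(
  motion=[
    {"claw": 70,"delta_pos": [0,0,-20],"turn": 0},
    {"claw": 70,"delta_pos": [0,0,0],"turn": 0},
    {"claw": 70,"delta_pos": [0,0,0],"turn": 0},
    {"claw": 70,"delta_pos": [0,0,0],"turn": 0},
    {"claw": 70,"delta_pos": [0,0,14],"turn": 0},
    {"claw": 70,"delta_pos": [0,0,8],"turn": 0},
    {"claw": 70,"delta_pos": [0,0,4],"turn": 0},
  ],
)

```text
clock: 6.48
eef_pos: [621.8, 59.3, -20.2]
tcp_rot: [3.141, 0.004, -0.0]
contact_force: [-0.5, 0.4, -0.2]
opening: 0.825
grasp_force: 0.0
```

step_arm(
  motion=[
    {"claw": 30,"delta_pos": [0,0,0],"turn": 0},
    {"claw": 30,"delta_pos": [0,0,0],"turn": 0},
    {"claw": 30,"delta_pos": [0,0,0],"turn": 0},
    {"claw": 30,"delta_pos": [0,0,0],"turn": 0},
    {"claw": 30,"delta_pos": [0,0,0],"turn": 0},
    {"claw": 30,"delta_pos": [0,0,0],"turn": 0},
  ],
  force=50,
)

```text
clock: 6.98
eef_pos: [623.8, 59.5, -17.1]
tcp_rot: [-3.142, -0.0, -0.0]
contact_force: [1.0, -0.7, -2.0]
opening: 0.519
grasp_force: 51.1
```

Gripped at 51 N. Now I'll lift, and check where the press column and platen sit relative to the sleeve.

step_arm(
  motion=[
    {"claw": 30,"delta_pos": [0,0,-20],"turn": 0},
    {"claw": 30,"delta_pos": [0,0,-35],"turn": 0},
    {"claw": 30,"delta_pos": [0,0,-40],"turn": 0},
    {"claw": 30,"delta_pos": [-20,0,-35],"turn": 0},
    {"claw": 30,"delta_pos": [-20,0,-35],"turn": 0},
    {"claw": 30,"delta_pos": [-20,0,-35],"turn": 0},
    {"claw": 30,"delta_pos": [-20,0,-35],"turn": 0},
    {"claw": 30,"delta_pos": [-30,0,-25],"turn": 0},
  ],
)

```text
clock: 7.65
eef_pos: [514.7, 59.6, 246.0]
tcp_rot: [-3.141, -0.005, -0.0]
contact_force: [1.3, 1.0, -0.3]
opening: 0.529
grasp_force: 51.5
```

```bash
python3 - <<'E'
from h import *
import pickle
F={n:pickle.load(open(n+".pkl","rb")) for n in["scene","side"]}
def tri(a,b):
    P=[]
    for n in("scene","side"):
        f=F[n];k=K(f);P.append(np.array([[k,0,f["cx"]],[0,k,f["cy"]],[0,0,1]])@np.c_[f["R"],f["t"]])
    X=cv2.triangulatePoints(P[0],P[1],np.array(a)/1.4,np.array(b)/1.4);return (X[:3]/X[3]).ravel().round()
print("col base",tri((413.,270.),(331.,268.)),"platen near corner bottom",tri((431.,195.),(345.,193.)),"platen right",tri((528.,165.),(393.,170.)))
print("can top",tri((468.,228.),(453.5,201.)))
E
```

```text
col base [ 700. -190.    6.] platen near corner bottom [ 673. -199.  150.] platen right [ 620. -405.  140.]
can top [487. -62. 196.]
```

step_arm(
  motion=[
    {"claw": 30,"delta_pos": [-13,30,0],"turn": 0},
    {"claw": 30,"delta_pos": [-13,30,0],"turn": 0},
    {"claw": 30,"delta_pos": [-13,30,0],"turn": 0},
    {"claw": 30,"delta_pos": [-13,30,0],"turn": 0},
    {"claw": 30,"delta_pos": [-13,30,0],"turn": 0},
    {"claw": 30,"delta_pos": [-13,30,0],"turn": 0},
    {"claw": 30,"delta_pos": [-13,30,0],"turn": 0},
    {"claw": 30,"delta_pos": [-13,30,0],"turn": 0},
  ],
)

```text
clock: 8.32
eef_pos: [408.6, -181.7, 243.0]
tcp_rot: [3.141, -0.001, 0.0]
contact_force: [1.0, -0.8, -1.5]
opening: 0.526
grasp_force: 51.5
```

step_arm(
  motion=[
    {"claw": 30,"delta_pos": [0,0,35],"turn": 0},
    {"claw": 30,"delta_pos": [0,0,35],"turn": 0},
    {"claw": 30,"delta_pos": [0,0,30],"turn": 0},
    {"claw": 30,"delta_pos": [0,0,0],"turn": 0},
    {"claw": 30,"delta_pos": [0,0,0],"turn": 0},
  ],
)

```text
clock: 8.73
eef_pos: [408.6, -180.1, 142.2]
tcp_rot: [-3.14, 0.003, -0.0]
contact_force: [0.4, -0.6, -0.9]
opening: 0.53
grasp_force: 51.9
```

```bash
python3 - <<'E'
from h import *
import pickle
f=grab_frame("wrist");pickle.dump(f,open("w5.pkl","wb"));save(f["img"],"w5.png",1.4)
s=sense();print(s["clock"],s["eef_pos"],s["tcp_rot"],s["grasp_force"],s["opening"])
E
```

```text
8.7833 [ 409.92624012 -180.533917    143.60121767] [ 3.14155407e+00 -3.89744382e-05  2.18349356e-05] 51.938686184585094 0.5269513873707606
```

View pics/w5.png

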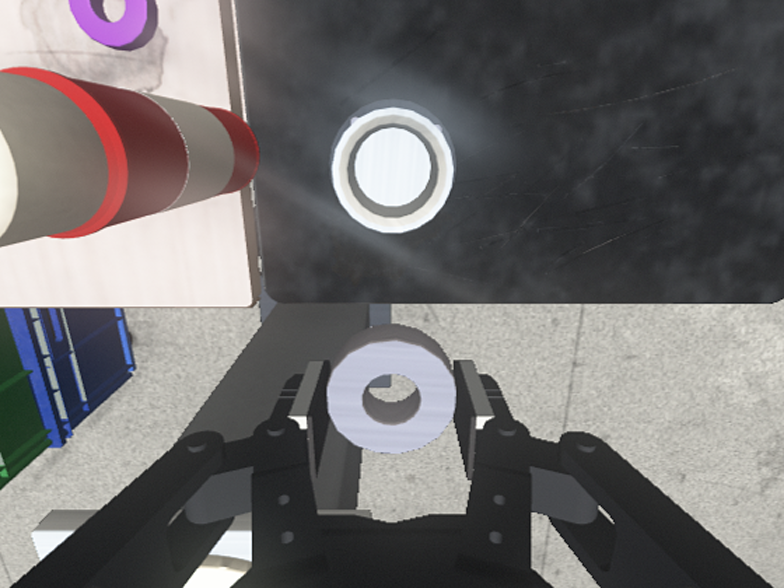

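The wrist view shows the sleeve mouth, outer rim centred at about (392,170), the held steel ring flat in the pads at (392,397), and the can at left clear of everything. I'll fit both.

```bash
cat >> h.py <<'E'
def blob(f,m,z,box=None):
    """largest blob: hull rays onto plane z -> centre, size"""
    m=m.astype(np.uint8)
    if box is not None:
        q=np.zeros_like(m);x0,y0,x1,y1=box;q[y0:y1,x0:x1]=m[y0:y1,x0:x1];m=q
    cs,_=cv2.findContours(m,cv2.RETR_EXTERNAL,cv2.CHAIN_APPROX_NONE)
    h=cv2.convexHull(max(cs,key=cv2.contourArea))[:,0]
    w=np.array([ray(f,*p,z)[:2] for p in h],np.float32)
    (c,s,a)=cv2.fitEllipse(w);return np.round(c,1),np.round(s,1),h.mean(0).round()
E
python3 - <<'E'
from h import *
import pickle
f=pickle.load(open("w5.pkl","rb"));hsv=cv2.cvtColor(f["img"],cv2.COLOR_RGB2HSV)
print("rim",blob(f,hsv[...,2]>150,64,(220,65,345,175)))
for z in(165,172,177):print("ring top",z,blob(f,(hsv[...,2]>150)&(hsv[...,0]>108)&(hsv[...,1]>15),z,(225,235,335,335)))
print("eyeball rim",ray(f,392.5/1.4,170/1.4,64),[ray(f,u/1.4,170/1.4,64)[1] for u in(331,454)])
print("eyeball ring",ray(f,391.5/1.4,397/1.4,177),[ray(f,u/1.4,397/1.4,177)[1] for u in(328,456)])
E
```

```text
rim (array([ 478.4, -180.1]), array([66.6, 67.2]), array([281., 123.]))
ring top 165 (array([ 400. , -179.7]), array([49.5, 49.7]), array([282., 285.]))
ring top 172 (array([ 404.6, -179.8]), array([47. , 47.3]), array([282., 285.]))
ring top 177 (array([ 407.8, -179.8]), array([45.3, 45.5]), array([282., 285.]))
eyeball rim [ 479.30166041 -180.48053833   64.        ] [np.float64(-146.93484114049318), np.float64(-213.99802250311248)]
eyeball ring [ 408.86938352 -180.0914277   177.        ] [np.float64(-157.9180002988249), np.float64(-202.59044165750265)]
```

The sleeve axis is (478.5,-180.2), and the ring is centred on the TCP to within a mm or so. Moving over and lowering until the ring is just in the flare.

step_arm(
  motion=[
    {"claw": 30,"delta_pos": [35,0,0],"turn": 0},
    {"claw": 30,"delta_pos": [34.5,0,0],"turn": 0},
    {"claw": 30,"delta_pos": [0,0,20],"turn": 0},
    {"claw": 30,"delta_pos": [0,0,20],"turn": 0},
    {"claw": 30,"delta_pos": [0,0,20],"turn": 0},
    {"claw": 30,"delta_pos": [0,0,15],"turn": 0},
    {"claw": 30,"delta_pos": [0,0,0],"turn": 0},
    {"claw": 30,"delta_pos": [0,0,0],"turn": 0},
  ],
)

```text
clock: 9.45
eef_pos: [480.1, -180.6, 69.2]
tcp_rot: [3.141, -0.001, 0.0]
contact_force: [0.7, 0.7, -0.7]
opening: 0.521
grasp_force: 51.9
```

step_arm(
  motion=[
    {"claw": 30,"delta_pos": [0,0,10],"turn": 0},
    {"claw": 30,"delta_pos": [0,0,8],"turn": 0},
    {"claw": 30,"delta_pos": [0,0,6],"turn": 0},
    {"claw": 30,"delta_pos": [0,0,0],"turn": 0},
    {"claw": 30,"delta_pos": [0,0,0],"turn": 0},
  ],
)

```text
clock: 9.87
eef_pos: [478.8, -180.4, 43.4]
tcp_rot: [-3.141, 0.001, -0.0]
contact_force: [0.9, 0.6, -0.5]
opening: 0.526
grasp_force: 51.9
```

step_arm(
  motion=[
    {"claw": 70,"delta_pos": [0,0,0],"turn": 0},
    {"claw": 70,"delta_pos": [0,0,0],"turn": 0},
    {"claw": 70,"delta_pos": [0,0,0],"turn": 0},
    {"claw": 70,"delta_pos": [0,0,0],"turn": 0},
    {"claw": 70,"delta_pos": [0,0,-25],"turn": 0},
    {"claw": 70,"delta_pos": [-20,0,-35],"turn": 0},
    {"claw": 70,"delta_pos": [-25,0,-30],"turn": 0},
    {"claw": 70,"delta_pos": [-25,0,-10],"turn": 0},
  ],
)

```text
clock: 10.53
eef_pos: [410.5, -181.2, 147.3]
tcp_rot: [3.139, -0.005, 0.0]
contact_force: [0.0, -1.5, -0.3]
opening: 0.824
grasp_force: 0.0
```

step_arm(
  motion=[
    {"claw": 70,"delta_pos": [0,0,0],"turn": 0},
    {"claw": 70,"delta_pos": [0,0,0],"turn": 0},
  ],
)

```text
clock: 10.7
eef_pos: [408.9, -180.7, 144.6]
tcp_rot: [3.141, -0.002, -0.001]
contact_force: [-0.4, 0.2, 0.1]
opening: 0.815
grasp_force: 0.0
```

```bash
cat > chk.py <<'E'
from h import *
import sys,pickle
f=grab_frame("wrist");pickle.dump(f,open(sys.argv[1]+".pkl","wb"))
s=sense();print(s["clock"],s["eef_pos"].round(1),s["opening"].round(3))
hsv=cv2.cvtColor(f["img"],cv2.COLOR_RGB2HSV)
print("rim",blob(f,hsv[...,2]>150,64,(220,65,345,180)))
u,v=proj(f,[478.5,-180.2,float(sys.argv[2])]);u,v=int(u),int(v);print("ctr px",u,v)
for r in range(v-28,v+29,4):print(r,[tuple(int(x) for x in hsv[r,c]) for c in range(u-28,u+29,8)])
E
python3 chk.py w6 24
```

```text
Traceback (most recent call last):
  File "chk.py", line 4, in <module>
    s=sense();print(s["clock"],s["eef_pos"].round(1),s["opening"].round(3))
                                                     ^^^^^^^^^^^^^^^^^^
AttributeError: 'float' object has no attribute 'round'
```

```bash
sed -i '4,$d' chk.py; cat >> chk.py <<'E'
s=sense();print(s["clock"],s["eef_pos"].round(1),s["opening"])
hsv=cv2.cvtColor(f["img"],cv2.COLOR_RGB2HSV).astype(int);z=float(sys.argv[2])
g=cv2.cvtColor(f["img"],cv2.COLOR_RGB2GRAY)
for lab,ax in(("x",(1,0)),("y",(0,1))):
    print(lab,[(o,tuple(hsv[int(round(v)),int(round(u))])) for o in range(-32,33,2) for u,v in[proj(f,[478.5+o*ax[0],-180.2+o*ax[1],z])]].__repr__().replace("np.int64",""))
E
python3 chk.py w6 24
```

```text
10.8 [ 409.7 -180.6  143.6] 0.8226528506589674
x [(-32, ((24), (11), (230))), (-30, ((23), (8), (131))), (-28, ((24), (10), (132))), (-26, ((23), (8), (131))), (-24, ((45), (3), (154))), (-22, ((114), (24), (222))), (-20, ((115), (26), (219))), (-18, ((116), (25), (214))), (-16, ((115), (26), (219))), (-14, ((114), (25), (218))), (-12, ((113), (24), (222))), (-10, ((143), (7), (139))), (-8, ((94), (7), (255))), (-6, ((105), (8), (249))), (-4, ((101), (8), (248))), (-2, ((103), (9), (248))), (0, ((103), (9), (249))), (2, ((103), (9), (248))), (4, ((103), (9), (248))), (6, ((101), (8), (247))), (8, ((102), (10), (249))), (10, ((107), (19), (189))), (12, ((115), (26), (217))), (14, ((115), (26), (218))), (16, ((113), (24), (219))), (18, ((114), (25), (218))), (20, ((116), (23), (219))), (22, ((116), (24), (209))), (24, ((104), (13), (215))), (26, ((105), (5), (107))), (28, ((25), (8), (181))), (30, ((30), (8), (186))), (32, ((102), (10), (244)))]
y [(-32, ((30), (9), (219))), (-30, ((30), (12), (199))), (-28, ((0), (3), (101))), (-26, ((30), (2), (108))), (-24, ((90), (2), (145))), (-22, ((115), (24), (204))), (-20, ((114), (24), (217))), (-18, ((116), (25), (218))), (-16, ((116), (26), (218))), (-14, ((117), (25), (218))), (-12, ((113), (25), (222))), (-10, ((116), (14), (148))), (-8, ((101), (8), (252))), (-6, ((100), (9), (249))), (-4, ((101), (8), (250))), (-2, ((101), (8), (248))), (0, ((103), (9), (249))), (2, ((103), (9), (247))), (4, ((103), (9), (249))), (6, ((103), (9), (249))), (8, ((103), (9), (251))), (10, ((109), (16), (172))), (12, ((116), (24), (222))), (14, ((115), (22), (221))), (16, ((115), (22), (221))), (18, ((114), (23), (221))), (20, ((116), (23), (221))), (22, ((120), (20), (193))), (24, ((90), (6), (169))), (26, ((0), (0), (105))), (28, ((45), (5), (104))), (30, ((27), (12), (198))), (32, ((27), (10), (221)))]
```

The steel ring lies centred and flat: its rim spans -23…+23 and its hole ±10 about the axis at z=24. Now the brass.

step_arm(
  motion=[
    {"claw": 75,"delta_pos": [0,0,-40],"turn": 0},
    {"claw": 75,"delta_pos": [0,-10,-40],"turn": 0},
    {"claw": 75,"delta_pos": [0,-40,-10],"turn": 0},
    {"claw": 75,"delta_pos": [0,-40,0],"turn": 0},
    {"claw": 75,"delta_pos": [0,-40,0],"turn": 0},
    {"claw": 75,"delta_pos": [0,-40,0],"turn": 0},
    {"claw": 75,"delta_pos": [0,-30,0],"turn": 0},
    {"claw": 75,"delta_pos": [24,-33,0],"turn": 0},
  ],
)

```text
clock: 11.47
eef_pos: [430.4, 54.4, 232.7]
tcp_rot: [3.141, 0.003, 0.001]
contact_force: [0.5, -2.2, 0.2]
opening: 0.876
grasp_force: 0.0
```

step_arm(
  motion=[
    {"claw": 75,"delta_pos": [24,-33,0],"turn": 0},
    {"claw": 75,"delta_pos": [24,-33,0],"turn": 0},
    {"claw": 75,"delta_pos": [24,-33,0],"turn": 0},
    {"claw": 75,"delta_pos": [24,-33,0],"turn": 0},
    {"claw": 75,"delta_pos": [24,-33,5],"turn": 0},
    {"claw": 75,"delta_pos": [12,-3,38],"turn": 0},
    {"claw": 75,"delta_pos": [11,0,38],"turn": 0},
    {"claw": 75,"delta_pos": [0,0,40],"turn": 0},
  ],
)

```text
clock: 12.13
eef_pos: [578.9, 222.5, 110.2]
tcp_rot: [-3.141, -0.002, 0.001]
contact_force: [-0.3, -1.0, -0.3]
opening: 0.879
grasp_force: 0.0
```

step_arm(
  motion=[
    {"claw": 75,"delta_pos": [0,0,0],"turn": 0},
    {"claw": 75,"delta_pos": [0,0,0],"turn": 0},
  ],
)

```text
clock: 12.3
eef_pos: [574.4, 220.3, 109.9]
tcp_rot: [3.139, 0.006, 0.0]
contact_force: [0.9, -0.0, 0.2]
opening: 0.876
grasp_force: 0.0
```

```bash
python3 - <<'E'
from h import *
import pickle
f=grab_frame("wrist");pickle.dump(f,open("w7.pkl","wb"))
s=sense();print(s["clock"],s["eef_pos"],s["tcp_rot"])
hsv=cv2.cvtColor(f["img"],cv2.COLOR_RGB2HSV)
u,v=proj(f,[577,220.5,14]);u,v=int(u),int(v);print(u,v)
m=(hsv[...,0]>12)&(hsv[...,0]<30)&(hsv[...,1]>90)
for n,q in(("all",m),("top",m&(hsv[...,2]>150))):print(n,blob(f,q,14,(u-50,v-50,u+50,v+50)))
E
```

```text
12.35 [576.12861513 220.83019546 112.4828601 ] [3.14101466e+00 1.76969151e-03 2.81905588e-05]
279 199
all (array([574.7, 221.6]), array([45.6, 46.1]), array([276., 200.]))
top (array([574.1, 221.5]), array([44.7, 45. ]), array([278., 200.]))
```

step_arm(
  motion=[
    {"claw": 70,"delta_pos": [-1,-0.5,30],"turn": 0},
    {"claw": 70,"delta_pos": [0,0,30],"turn": 0},
    {"claw": 70,"delta_pos": [0,0,30],"turn": 0},
    {"claw": 70,"delta_pos": [0,0,20],"turn": 0},
    {"claw": 70,"delta_pos": [0,0,12],"turn": 0},
    {"claw": 70,"delta_pos": [0,0,9],"turn": 0},
    {"claw": 70,"delta_pos": [0,0,0],"turn": 0},
    {"claw": 70,"delta_pos": [0,0,0],"turn": 0},
  ],
)

```text
clock: 13.02
eef_pos: [576.3, 221.5, -16.8]
tcp_rot: [-3.141, -0.002, -0.0]
contact_force: [-0.4, -0.9, 0.3]
opening: 0.821
grasp_force: 0.0
```

step_arm(
  motion=[
    {"claw": 30,"delta_pos": [0,0,0],"turn": 0},
    {"claw": 30,"delta_pos": [0,0,0],"turn": 0},
    {"claw": 30,"delta_pos": [0,0,0],"turn": 0},
    {"claw": 30,"delta_pos": [0,0,0],"turn": 0},
    {"claw": 30,"delta_pos": [0,0,0],"turn": 0},
  ],
  force=50,
)

```text
clock: 13.43
eef_pos: [576.3, 221.5, -16.2]
tcp_rot: [-3.141, -0.002, -0.0]
contact_force: [-2.1, -0.3, 9.7]
opening: 0.519
grasp_force: 49.2
```

Brass gripped. Lifting and swinging back by the inner route.

step_arm(
  motion=[
    {"claw": 30,"delta_pos": [0,0,-20],"turn": 0},
    {"claw": 30,"delta_pos": [0,0,-36],"turn": 0},
    {"claw": 30,"delta_pos": [0,0,-40],"turn": 0},
    {"claw": 30,"delta_pos": [-11,0,-40],"turn": 0},
    {"claw": 30,"delta_pos": [-11,0,-40],"turn": 0},
    {"claw": 30,"delta_pos": [0,0,-40],"turn": 0},
    {"claw": 30,"delta_pos": [0,0,-34],"turn": 0},
    {"claw": 30,"delta_pos": [-24,33,0],"turn": 0},
  ],
)

```text
clock: 14.1
eef_pos: [536.5, 193.0, 241.0]
tcp_rot: [-3.134, -0.016, 0.002]
contact_force: [1.6, -0.3, 0.3]
opening: 0.514
grasp_force: 51.3
```

step_arm(
  motion=[
    {"claw": 30,"delta_pos": [-24,33,0],"turn": 0},
    {"claw": 30,"delta_pos": [-24,33,0],"turn": 0},
    {"claw": 30,"delta_pos": [-24,33,0],"turn": 0},
    {"claw": 30,"delta_pos": [-24,33,0],"turn": 0},
    {"claw": 30,"delta_pos": [-24,33,0],"turn": 0},
    {"claw": 30,"delta_pos": [0,40,0],"turn": 0},
    {"claw": 30,"delta_pos": [0,40,0],"turn": 0},
    {"claw": 30,"delta_pos": [0,40,0],"turn": 0},
  ],
)

```text
clock: 14.77
eef_pos: [408.5, -98.5, 232.8]
tcp_rot: [3.141, -0.002, 0.001]
contact_force: [0.5, 0.4, -0.5]
opening: 0.515
grasp_force: 51.3
```

step_arm(
  motion=[
    {"claw": 30,"delta_pos": [0,40,0],"turn": 0},
    {"claw": 30,"delta_pos": [0,40,0],"turn": 0},
    {"claw": 30,"delta_pos": [0,3,35],"turn": 0},
    {"claw": 30,"delta_pos": [0,0,40],"turn": 0},
    {"claw": 30,"delta_pos": [0,0,16],"turn": 0},
    {"claw": 30,"delta_pos": [0,0,0],"turn": 0},
    {"claw": 30,"delta_pos": [0,0,0],"turn": 0},
  ],
)

```text
clock: 15.35
eef_pos: [408.8, -179.9, 140.9]
tcp_rot: [-3.141, 0.001, -0.0]
contact_force: [-0.2, 0.2, 0.0]
opening: 0.517
grasp_force: 51.5
```

```bash
python3 - <<'E'
from h import *
import pickle
f=grab_frame("wrist");pickle.dump(f,open("w8.pkl","wb"))
s=sense();print(s["clock"],s["eef_pos"],s["tcp_rot"],s["grasp_force"],s["opening"])
hsv=cv2.cvtColor(f["img"],cv2.COLOR_RGB2HSV)
z=s["eef_pos"][2]+16.5+14
m=(hsv[...,0]>12)&(hsv[...,0]<30)&(hsv[...,1]>90)&(hsv[...,2]>150)
print("ring",z,blob(f,m,z,(200,200,360,340)))
print("rim",blob(f,hsv[...,2]>150,64,(220,65,345,175)))
E
```

```text
15.4 [ 409.75612625 -180.16009046  141.93284319] [ 3.14107181e+00 -1.24175945e-03 -4.44266140e-05] 51.549172047525644 0.5207232015229607
ring 172.4328431896866 (array([ 407.8, -179.6]), array([45.3, 45.8]), array([276., 282.]))
rim (array([ 478.2, -180.1]), array([66.5, 66.8]), array([278., 124.]))
```

Same ring-to-TCP relation as the steel, so I'll repeat the placing.

step_arm(
  motion=[
    {"claw": 30,"delta_pos": [35,0,0],"turn": 0},
    {"claw": 30,"delta_pos": [34.5,0,0],"turn": 0},
    {"claw": 30,"delta_pos": [0,0,20],"turn": 0},
    {"claw": 30,"delta_pos": [0,0,20],"turn": 0},
    {"claw": 30,"delta_pos": [0,0,20],"turn": 0},
    {"claw": 30,"delta_pos": [0,0,15],"turn": 0},
    {"claw": 30,"delta_pos": [0,0,0],"turn": 0},
    {"claw": 30,"delta_pos": [0,0,0],"turn": 0},
  ],
)

```text
clock: 16.07
eef_pos: [479.5, -180.0, 67.0]
tcp_rot: [3.141, -0.001, 0.0]
contact_force: [0.3, 0.6, -1.0]
opening: 0.517
grasp_force: 51.5
```

step_arm(
  motion=[
    {"claw": 30,"delta_pos": [0,0,10],"turn": 0},
    {"claw": 30,"delta_pos": [0,0,8],"turn": 0},
    {"claw": 30,"delta_pos": [0,0,6],"turn": 0},
    {"claw": 30,"delta_pos": [0,0,0],"turn": 0},
    {"claw": 30,"delta_pos": [0,0,0],"turn": 0},
  ],
)

```text
clock: 16.48
eef_pos: [478.4, -179.9, 41.5]
tcp_rot: [-3.141, 0.001, -0.0]
contact_force: [0.5, 0.7, -0.8]
opening: 0.524
grasp_force: 51.6
```

step_arm(
  motion=[
    {"claw": 70,"delta_pos": [0,0,0],"turn": 0},
    {"claw": 70,"delta_pos": [0,0,0],"turn": 0},
    {"claw": 70,"delta_pos": [0,0,0],"turn": 0},
    {"claw": 70,"delta_pos": [0,0,0],"turn": 0},
    {"claw": 70,"delta_pos": [0,0,-25],"turn": 0},
    {"claw": 70,"delta_pos": [-20,0,-35],"turn": 0},
    {"claw": 70,"delta_pos": [-25,0,-30],"turn": 0},
    {"claw": 70,"delta_pos": [-25,0,-10],"turn": 0},
  ],
)

```text
clock: 17.15
eef_pos: [409.9, -180.7, 145.2]
tcp_rot: [3.14, -0.005, 0.0]
contact_force: [0.6, -0.8, 0.3]
opening: 0.82
grasp_force: 0.0
```

step_arm(
  motion=[
    {"claw": 70,"delta_pos": [0,0,0],"turn": 0},
    {"claw": 70,"delta_pos": [0,0,0],"turn": 0},
  ],
)

```text
clock: 17.32
eef_pos: [408.4, -180.2, 142.6]
tcp_rot: [3.141, -0.002, -0.001]
contact_force: [-0.0, -1.1, 0.3]
opening: 0.819
grasp_force: 0.0
```

```bash
python3 chk.py w9 38
```

```text
17.3667 [ 409.  -180.2  142. ] 0.8246372670731513
x [(-32, ((23), (8), (242))), (-30, ((26), (7), (243))), (-28, ((21), (14), (130))), (-26, ((30), (8), (131))), (-24, ((19), (133), (201))), (-22, ((20), (128), (225))), (-20, ((20), (128), (226))), (-18, ((20), (128), (226))), (-16, ((20), (128), (225))), (-14, ((20), (128), (225))), (-12, ((19), (133), (220))), (-10, ((116), (24), (225))), (-8, ((113), (7), (142))), (-6, ((100), (6), (248))), (-4, ((103), (7), (248))), (-2, ((101), (8), (248))), (0, ((101), (8), (248))), (2, ((101), (8), (248))), (4, ((103), (9), (248))), (6, ((105), (8), (248))), (8, ((17), (44), (174))), (10, ((20), (126), (227))), (12, ((20), (126), (225))), (14, ((20), (124), (226))), (16, ((20), (124), (225))), (18, ((19), (125), (226))), (20, ((20), (124), (228))), (22, ((118), (15), (200))), (24, ((21), (17), (104))), (26, ((19), (13), (154))), (28, ((23), (13), (183))), (30, ((27), (12), (193))), (32, ((105), (11), (241)))]
y [(-32, ((23), (14), (221))), (-30, ((23), (14), (219))), (-28, ((23), (15), (209))), (-26, ((25), (14), (107))), (-24, ((23), (9), (108))), (-22, ((20), (118), (229))), (-20, ((21), (127), (229))), (-18, ((20), (126), (231))), (-16, ((20), (126), (228))), (-14, ((20), (125), (228))), (-12, ((20), (126), (225))), (-10, ((18), (135), (187))), (-8, ((103), (12), (249))), (-6, ((101), (8), (249))), (-4, ((103), (7), (250))), (-2, ((105), (8), (248))), (0, ((101), (8), (248))), (2, ((101), (8), (247))), (4, ((105), (8), (249))), (6, ((101), (8), (248))), (8, ((101), (8), (254))), (10, ((14), (26), (106))), (12, ((19), (126), (222))), (14, ((20), (125), (224))), (16, ((19), (126), (225))), (18, ((20), (126), (225))), (20, ((20), (126), (226))), (22, ((20), (127), (225))), (24, ((17), (17), (103))), (26, ((20), (14), (108))), (28, ((22), (14), (206))), (30, ((27), (13), (219))), (32, ((23), (14), (223)))]
```

Brass is seated flat: its rim spans -24…+22 and its hole is centred at z=38. Now blue: its insert lies on the +y side, so I turn to yaw π/2 and close along x.

step_arm(
  motion=[
    {"claw": 75,"delta_pos": [0,0,-40],"turn": 0},
    {"claw": 75,"delta_pos": [0,-10,-40],"turn": 0},
    {"claw": 75,"delta_pos": [0,-40,-10],"turn": 0},
    {"claw": 75,"delta_pos": [0,-40,0],"turn": 0},
    {"claw": 75,"delta_pos": [0,-40,0],"turn": 0},
    {"claw": 75,"delta_pos": [0,-40,0],"turn": 0},
    {"claw": 75,"delta_pos": [0,-40,0],"turn": 0},
    {"claw": 75,"delta_pos": [10,-40,0],"turn": 0},
  ],
)

```text
clock: 18.03
eef_pos: [417.7, 72.2, 231.0]
tcp_rot: [3.141, 0.002, -0.0]
contact_force: [0.5, -0.8, 0.3]
opening: 0.873
grasp_force: 0.0
```

step_arm(
  motion=[
    {"claw": 75,"delta_pos": [30,-2,0],"turn": 0},
    {"claw": 75,"delta_pos": [21,0,10],"turn": 0},
    {"claw": 75,"delta_pos": [0,0,20],"turn": -0.1208},
    {"claw": 75,"delta_pos": [0,0,20],"turn": -0.1208},
    {"claw": 75,"delta_pos": [0,0,20],"turn": -0.1208},
    {"claw": 75,"delta_pos": [0,0,10],"turn": -0.1208},
    {"claw": 75,"delta_pos": [0,0,10],"turn": -0.1208},
    {"claw": 75,"delta_pos": [0,0,10],"turn": -0.1208},
  ],
)

```text
clock: 18.7
eef_pos: [470.0, 72.5, 129.8]
tcp_rot: [-3.141, 0.001, 0.731]
contact_force: [0.3, 0.3, -0.2]
opening: 0.878
grasp_force: 0.0
```

step_arm(
  motion=[
    {"claw": 75,"delta_pos": [0,0,5],"turn": -0.1208},
    {"claw": 75,"delta_pos": [0,0,5],"turn": -0.1208},
    {"claw": 75,"delta_pos": [0,0,5],"turn": -0.1208},
    {"claw": 75,"delta_pos": [0,0,0],"turn": -0.1208},
    {"claw": 75,"delta_pos": [0,0,0],"turn": -0.1208},
    {"claw": 75,"delta_pos": [0,0,0],"turn": -0.1208},
    {"claw": 75,"delta_pos": [0,0,0],"turn": -0.1208},
    {"claw": 75,"delta_pos": [0,0,0],"turn": 0},
  ],
)

```text
clock: 19.37
eef_pos: [470.0, 72.5, 115.6]
tcp_rot: [-3.14, 0.0, 1.576]
contact_force: [-0.1, 0.4, 0.7]
opening: 0.881
grasp_force: 0.0
```

```bash
python3 - <<'E'
from h import *
import pickle
f=grab_frame("wrist");pickle.dump(f,open("w10.pkl","wb"))
s=sense();print(s["clock"],s["eef_pos"],s["tcp_rot"])
hsv=cv2.cvtColor(f["img"],cv2.COLOR_RGB2HSV)
u,v=proj(f,[470,71,12]);u,v=int(u),int(v);print(u,v)
m=(hsv[...,0]>100)&(hsv[...,0]<125)&(hsv[...,1]>120)
for n,q in(("all",m),("top",m&(hsv[...,2]>180))):print(n,blob(f,q,12,(u-50,v-50,u+50,v+50)))
save(f["img"],"w10.png",1.4)
E
```

```text
19.4167 [469.93697958  72.44171011 115.72400134] [-3.14040132e+00  1.01392592e-04  1.56857998e+00]
278 202
all (array([465.4,  72.3]), array([44.6, 45.5]), array([276., 200.]))
top (array([465.5,  72.2]), array([44.6, 45.1]), array([276., 201.]))
```

View pics/w10.png

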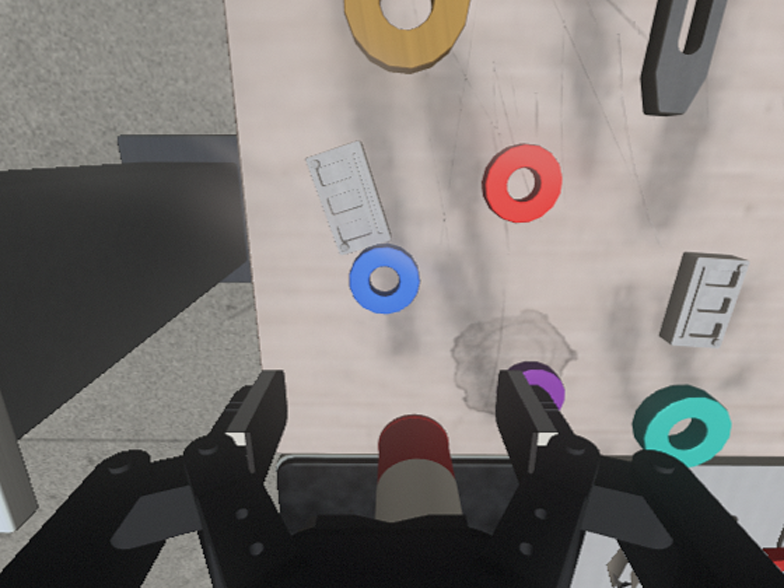

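The view shows blue at (384,279) with its insert tilted about 15° just above it, near corners (341,252) and (390,238). I'll turn to match the insert's edge, so the fingers pass parallel to it.

```bash
python3 - <<'E'
from h import *
import pickle
f=pickle.load(open("w10.pkl","rb"))
P=[ray(f,u/1.4,v/1.4,20)[:2] for u,v in((341,252),(390,238),(357,140),(306,158))]
print(np.round(P,1)); e=P[1]-P[0];print("edge angle",np.arctan2(e[1],e[0]),np.linalg.norm(e),"dist to ring", abs(np.cross(e,np.array([466,72.3])-P[0]))/np.linalg.norm(e))
E
```

```text
[[439.2  93.5]
 [469.6 102.5]
 [450.4 159.2]
 [420.7 149.2]]
edge angle 0.28661121990992133 31.69341903753461 dist to ring 27.965197433005137<stdin>:5: DeprecationWarning: Arrays of 2-dimensional vectors are deprecated. Use arrays of 3-dimensional vectors instead. (deprecated in NumPy 2.0)
```

step_arm(
  motion=[
    {"claw": 70,"delta_pos": [0,-4,10],"turn": 0},
    {"claw": 70,"delta_pos": [0,0,10],"turn": -0.12},
    {"claw": 70,"delta_pos": [0,0,20],"turn": -0.12},
    {"claw": 70,"delta_pos": [0,0,20],"turn": -0.045},
    {"claw": 70,"delta_pos": [0,0,25],"turn": 0},
    {"claw": 70,"delta_pos": [0,0,20],"turn": 0},
    {"claw": 70,"delta_pos": [0,0,10],"turn": 0},
    {"claw": 70,"delta_pos": [0,0,0],"turn": 0},
  ],
)

```text
clock: 20.08
eef_pos: [464.2, 72.0, -0.5]
tcp_rot: [-3.137, -0.001, 1.852]
contact_force: [-1.0, 0.4, 0.1]
opening: 0.821
grasp_force: 0.0
```

step_arm(
  motion=[
    {"claw": 70,"delta_pos": [0,0,10],"turn": 0},
    {"claw": 70,"delta_pos": [0,0,6],"turn": 0},
    {"claw": 70,"delta_pos": [0,0,3.5],"turn": 0},
    {"claw": 70,"delta_pos": [0,0,0],"turn": 0},
    {"claw": 70,"delta_pos": [0,0,0],"turn": 0},
  ],
)

```text
clock: 20.5
eef_pos: [465.8, 72.1, -17.6]
tcp_rot: [3.141, 0.0, 1.855]
contact_force: [-0.6, 0.4, 0.3]
opening: 0.821
grasp_force: 0.0
```

step_arm(
  motion=[
    {"claw": 30,"delta_pos": [0,0,0],"turn": 0},
    {"claw": 30,"delta_pos": [0,0,0],"turn": 0},
    {"claw": 30,"delta_pos": [0,0,0],"turn": 0},
    {"claw": 30,"delta_pos": [0,0,0],"turn": 0},
    {"claw": 30,"delta_pos": [0,0,0],"turn": 0},
  ],
  force=40,
)

```text
clock: 20.92
eef_pos: [466.1, 72.1, -16.9]
tcp_rot: [3.141, 0.0, 1.855]
contact_force: [-2.8, -1.0, 10.5]
opening: 0.525
grasp_force: 39.0
```

Blue gripped. Lift, turn back to yaw 0, swing to the sleeve.

step_arm(
  motion=[
    {"claw": 30,"delta_pos": [0,0,-20],"turn": 0},
    {"claw": 30,"delta_pos": [0,0,-36],"turn": 0},
    {"claw": 30,"delta_pos": [0,0,-40],"turn": 0},
    {"claw": 30,"delta_pos": [0,0,-20],"turn": 0.1237},
    {"claw": 30,"delta_pos": [0,0,-20],"turn": 0.1237},
    {"claw": 30,"delta_pos": [0,0,-20],"turn": 0.1237},
    {"claw": 30,"delta_pos": [0,0,-20],"turn": 0.1237},
    {"claw": 30,"delta_pos": [0,0,-20],"turn": 0.1237},
  ],
)

```text
clock: 21.58
eef_pos: [465.4, 72.0, 179.6]
tcp_rot: [3.141, -0.0, 1.23]
contact_force: [0.5, 0.4, 0.1]
opening: 0.521
grasp_force: 40.9
```

step_arm(
  motion=[
    {"claw": 30,"delta_pos": [0,0,-20],"turn": 0.1237},
    {"claw": 30,"delta_pos": [0,0,-20],"turn": 0.1237},
    {"claw": 30,"delta_pos": [0,0,-14],"turn": 0.1237},
    {"claw": 30,"delta_pos": [0,0,0],"turn": 0.1237},
    {"claw": 30,"delta_pos": [0,0,0],"turn": 0.1237},
    {"claw": 30,"delta_pos": [0,0,0],"turn": 0.1237},
    {"claw": 30,"delta_pos": [0,0,0],"turn": 0.1237},
    {"claw": 30,"delta_pos": [0,0,0],"turn": 0.1237},
  ],
)

```text
clock: 22.25
eef_pos: [465.4, 72.0, 232.5]
tcp_rot: [-3.142, -0.0, 0.241]
contact_force: [0.2, 0.9, -0.8]
opening: 0.52
grasp_force: 40.9
```

step_arm(
  motion=[
    {"claw": 30,"delta_pos": [0,0,0],"turn": 0.1237},
    {"claw": 30,"delta_pos": [0,0,0],"turn": 0.1237},
    {"claw": 30,"delta_pos": [0,0,0],"turn": 0},
    {"claw": 30,"delta_pos": [0,0,0],"turn": 0},
  ],
)

```text
clock: 22.58
eef_pos: [465.4, 72.0, 232.3]
tcp_rot: [-3.142, -0.0, 0.004]
contact_force: [0.3, 0.4, -0.8]
opening: 0.519
grasp_force: 40.9
```

step_arm(
  motion=[
    {"claw": 30,"delta_pos": [-28,20,0],"turn": 0},
    {"claw": 30,"delta_pos": [-28,20,0],"turn": 0},
    {"claw": 30,"delta_pos": [0,40,0],"turn": 0},
    {"claw": 30,"delta_pos": [0,40,0],"turn": 0},
    {"claw": 30,"delta_pos": [0,40,0],"turn": 0},
    {"claw": 30,"delta_pos": [0,40,0],"turn": 0},
    {"claw": 30,"delta_pos": [0,40,0],"turn": 0},
    {"claw": 30,"delta_pos": [0,12,20],"turn": 0},
  ],
)

```text
clock: 23.25
eef_pos: [411.7, -185.4, 215.3]
tcp_rot: [3.137, -0.006, 0.002]
contact_force: [1.4, -0.3, 0.7]
opening: 0.521
grasp_force: 41.0
```

step_arm(
  motion=[
    {"claw": 30,"delta_pos": [0,0,35],"turn": 0},
    {"claw": 30,"delta_pos": [0,0,35],"turn": 0},
    {"claw": 30,"delta_pos": [0,0,0],"turn": 0},
    {"claw": 30,"delta_pos": [0,0,0],"turn": 0},
  ],
)

```text
clock: 23.58
eef_pos: [408.2, -179.5, 141.5]
tcp_rot: [-3.14, 0.004, 0.002]
contact_force: [0.3, -0.5, -0.0]
opening: 0.521
grasp_force: 41.2
```

```bash
python3 - <<'E'
from h import *
import pickle
f=grab_frame("wrist");pickle.dump(f,open("w11.pkl","wb"))
s=sense();print(s["clock"],s["eef_pos"],s["tcp_rot"],s["grasp_force"],s["opening"])
hsv=cv2.cvtColor(f["img"],cv2.COLOR_RGB2HSV)
z=s["eef_pos"][2]+17+12
m=(hsv[...,0]>100)&(hsv[...,0]<125)&(hsv[...,1]>120)&(hsv[...,2]>180)
print("ring",z,blob(f,m,z,(200,200,360,340)))
print("rim",blob(f,hsv[...,2]>150,64,(220,65,345,175)))
E
```

```text
23.6333 [ 409.7131121  -179.88624517  142.98015606] [-3.14132776e+00  5.26746917e-04  2.06217810e-03] 41.24105712398887 0.5216017783968182
ring 171.9801560619283 (array([ 409.8, -179.2]), array([45. , 45.6]), array([282., 274.]))
rim (array([ 478.3, -180.2]), array([66.5, 66.9]), array([281., 122.]))
```

step_arm(
  motion=[
    {"claw": 30,"delta_pos": [34,0.4,0],"turn": 0},
    {"claw": 30,"delta_pos": [34,0,0],"turn": 0},
    {"claw": 30,"delta_pos": [0,0,20],"turn": 0},
    {"claw": 30,"delta_pos": [0,0,20],"turn": 0},
    {"claw": 30,"delta_pos": [0,0,20],"turn": 0},
    {"claw": 30,"delta_pos": [0,0,15],"turn": 0},
    {"claw": 30,"delta_pos": [0,0,0],"turn": 0},
    {"claw": 30,"delta_pos": [0,0,0],"turn": 0},
  ],
)

```text
clock: 24.3
eef_pos: [478.7, -180.4, 68.8]
tcp_rot: [3.141, -0.001, 0.001]
contact_force: [0.7, -0.3, 0.8]
opening: 0.518
grasp_force: 41.2
```

step_arm(
  motion=[
    {"claw": 30,"delta_pos": [0,0,10],"turn": 0},
    {"claw": 30,"delta_pos": [0,0,8],"turn": 0},
    {"claw": 30,"delta_pos": [0,0,6],"turn": 0},
    {"claw": 30,"delta_pos": [0,0,0],"turn": 0},
    {"claw": 30,"delta_pos": [0,0,0],"turn": 0},
  ],
)

```text
clock: 24.72
eef_pos: [477.3, -180.3, 42.9]
tcp_rot: [-3.141, 0.001, -0.0]
contact_force: [0.1, 0.1, -1.2]
opening: 0.522
grasp_force: 41.2
```

step_arm(
  motion=[
    {"claw": 70,"delta_pos": [0,0,0],"turn": 0},
    {"claw": 70,"delta_pos": [0,0,0],"turn": 0},
    {"claw": 70,"delta_pos": [0,0,0],"turn": 0},
    {"claw": 70,"delta_pos": [0,0,0],"turn": 0},
    {"claw": 70,"delta_pos": [0,0,-25],"turn": 0},
    {"claw": 70,"delta_pos": [-20,0,-35],"turn": 0},
    {"claw": 70,"delta_pos": [-25,0,-30],"turn": 0},
    {"claw": 70,"delta_pos": [-25,0,-10],"turn": 0},
  ],
)

```text
clock: 25.38
eef_pos: [408.9, -181.1, 146.7]
tcp_rot: [3.14, -0.005, 0.0]
contact_force: [0.7, -0.4, 0.5]
opening: 0.819
grasp_force: 0.0
```

step_arm(
  motion=[
    {"claw": 70,"delta_pos": [0,0,0],"turn": 0},
    {"claw": 70,"delta_pos": [0,0,0],"turn": 0},
  ],
)

```text
clock: 25.55
eef_pos: [407.4, -180.6, 144.1]
tcp_rot: [3.141, -0.002, -0.001]
contact_force: [0.3, 1.3, 0.0]
opening: 0.816
grasp_force: 0.0
```

```bash
python3 chk.py w12 50; python3 - <<'E'
from h import *
import pickle
f=pickle.load(open("w12.pkl","rb"));hsv=cv2.cvtColor(f["img"],cv2.COLOR_RGB2HSV)
print(blob(f,(hsv[...,0]>100)&(hsv[...,0]<125)&(hsv[...,1]>120),50,(220,65,345,180)))
E
```

```text
25.6 [ 408.  -180.6  143.5] 0.8201567442719222
x [(-32, ((110), (3), (243))), (-30, ((24), (5), (241))), (-28, ((30), (4), (241))), (-26, ((117), (18), (126))), (-24, ((117), (17), (138))), (-22, ((107), (168), (255))), (-20, ((105), (154), (253))), (-18, ((105), (150), (253))), (-16, ((105), (148), (253))), (-14, ((104), (145), (254))), (-12, ((103), (140), (254))), (-10, ((112), (118), (136))), (-8, ((120), (24), (205))), (-6, ((103), (9), (253))), (-4, ((105), (10), (250))), (-2, ((106), (11), (250))), (0, ((106), (11), (250))), (2, ((106), (11), (250))), (4, ((106), (11), (249))), (6, ((104), (11), (249))), (8, ((108), (17), (226))), (10, ((10), (59), (183))), (12, ((104), (141), (254))), (14, ((104), (139), (254))), (16, ((104), (138), (254))), (18, ((104), (135), (254))), (20, ((103), (132), (254))), (22, ((104), (138), (255))), (24, ((115), (47), (131))), (26, ((114), (13), (190))), (28, ((115), (16), (195))), (30, ((111), (21), (210))), (32, ((107), (19), (245)))]
y [(-32, ((105), (10), (245))), (-30, ((20), (3), (219))), (-28, ((30), (4), (215))), (-26, ((113), (16), (141)))
[... 189 characters left out ...]
104), (143), (254))), (-10, ((112), (132), (158))), (-8, ((108), (13), (242))), (-6, ((105), (10), (250))), (-4, ((103), (9), (251))), (-2, ((104), (11), (250))), (0, ((106), (11), (250))), (2, ((104), (11), (249))), (4, ((103), (9), (250))), (6, ((105), (10), (250))), (8, ((106), (23), (231))), (10, ((115), (64), (127))), (12, ((104), (142), (254))), (14, ((104), (143), (254))), (16, ((104), (143), (254))), (18, ((104), (144), (254))), (20, ((104), (145), (253))), (22, ((106), (154), (255))), (24, ((112), (76), (135))), (26, ((120), (8), (157))), (28, ((30), (5), (216))), (30, ((18), (6), (223))), (32, ((105), (8), (251)))]
(array([ 478.4, -179.9]), array([46.1, 46.4]), array([280., 121.]))
```

Blue is seated flat and centred: fit (478.4,-179.9), about 46 mm round at z=50. The arm is clear and at rest, so I'm handing in.

```bash
python3 -c "
from rig import *
print(sign_off())"
```

```text
the job is handed in; nothing more can be done
None
```

I dropped the steel, brass and blue rings into the sleeve in that order; wrist-camera checks showed each one flat and centred, and I handed the job in at about 26 s with the arm clear and the can, inserts and clamp not knowingly touched (the hand-in returned no verdict).

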